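Pin the swivel arm of a tablet stand

TASK

Take the long hinge pin out of the wooden desk block and thread it from above through the three holes of the tablet stand's swivel joint (upper lug, arm, lower lug) until its flange sits fully home on the upper lug, then let go of it. Feel your way in without forcing the pin against the joint, and leave the other things where they are.

Things in the scene. Friction and masses are not known exactly. Their poses are not given: they have to be found in the camera images.
- pin: Long steel hinge pin, upright in one of the block's three holes (which one varies). Origin: its lower tip, z up its axis. Shaft 12 mm in diameter, 75 mm long, its lowest 6 mm tapered to a flat nose 9.6 mm wide. Flange 28 mm wide at 75 to 79 mm; black knob 22 mm in diameter to grip at 79 to 119 mm. About 0.13 kg. Must never press on the joint with over 30 N.
- bracket: Swivel bracket of the tablet stand. Origin: centre of the underside of its dark base plate (130 x 100 x 8 mm) on the desk, z up; the arm with the tablet tray leads away along its +x. On the plate stands an aluminium fork: a lower and an upper lug, joined by a web on the -x side (26 to 38 mm from the holes' axis). With the pin home its tip is 19 mm above this origin.
- upper_lug (a point): Nominal mouth of the upper lug's hole: on the bracket's axis, 94 mm above the bracket's origin. Lug 52 x 46 x 12 mm, its top at this height; vertical hole 14 mm in diameter, rim chamfered 1 mm. The fork's mount is slotted: its holes' true axis is vertical but up to 6 mm off this point in bracket x and up to 6 mm in y, and does not give way.
- middle_eye (a point): Nominal mouth of the arm's eye, 68 mm above the bracket's origin. Eye 52 x 46 x 12 mm, its top at this height, between the lugs, hole 14 mm in diameter. It lies up to 2 mm in x and in y off the fork's true axis; it gives way sideways to about 3 N along each axis and stays where it is pushed.
- lower_lug (a point): Nominal mouth of the lower lug's hole, 42 mm above the bracket's origin. Lug 52 x 46 x 12 mm, its top at this height, hole 14 mm in diameter, in line with the upper lug's hole (so off this point by as much).
- block: Wooden desk block, 50 x 190 x 60 mm, fixed. Origin: centre of its underside, its length along its y. Three vertical blind holes 14.5 mm in diameter and 50 mm deep, at y = -65, 0 and 65 mm: they hold the long pin, the short pin and the marker.
- short_pin: Bystander: shorter pin (55 mm shaft, knob only 16 mm in diameter and 18 mm high), upright in a hole of the block. Origin: its lower tip. To be left alone.
- marker: Bystander: marker pen, 135 mm long, 13 mm in diameter, upright in a hole of the block. Origin: its lower end. To be left alone.
- mouse: Bystander: black computer mouse, about 100 x 60 x 34 mm, on a mouse pad. Origin: centre of its underside. To be left alone.
- mug: Bystander: white mug, 80 mm wide and 95 mm high. Origin: centre of its underside. To be left alone.

How it is judged:
By the outcome, as a careful person would: the job done as asked, in the order asked, and still so for the second after the job is handed in, with the robot touching nothing.
It also fails if it takes over 72 s, if anything falls off the work surface, if the arm or the gripper's body presses on something with over 40 N, if the wrist force passes 120 N, or if a joint passes its speed limit or range.

ROBOT

A 7-joint arm with a two-finger parallel gripper is mounted at the origin on the work surface. World frame = base frame: x ahead of the robot, y to its left, z up, the work surface at z = 0. Lengths are in m, angles in degrees, forces in N, time in s.
With the tool pointing down it reaches from about 0.4 to 0.9 m from the base axis. Payload 5.5 kg.
Tool frame: the origin (TCP) lies on the centre line of the jaws, within the pads' length; the fingertips stand 22 mm ahead of it and the grasp point (between the pads) lies 3 mm ahead of it; z points along the fingers, y is the line along which they close (so a half turn about z gives the same grasp; the last joint's range is limited). The gripper opens to 85 mm and grips with 20 to 120 N. Pads are 22 mm wide; open, the fingers measure 114 mm over their backs; the gripper's body (76 mm by 85 mm) begins 54 mm behind the grasp point. The pads swing forward as they close: fully open they stand 13 mm farther back than shut.
Start: joints at [-60.149, 28.699, -24.465, 88.831, 12.651, 65.22, -12.049], TCP at [0.166, 0.629, 0.253] pointing down, gripper open.
Joint ranges: [-164.97, 164.97], [-17.58, 116.51], [-87.97, 89.64], [11.32, 138.91], [-80.73, 260.73], [10.89, 115.49], [-147.41, 147.41]. Speed limits (degrees/s): [147.25, 147.25, 180, 180, 180, 180, 180].

INTERFACE

Orientations are given as [roll, pitch, yaw] about the fixed x, y, z axes, in that order (R = Rz(yaw) Ry(pitch) Rx(roll)).
In Python, from rig import ctrl, snapshot, get_calibration gives the robot as it stands.
- The arm moves only by the tool carry_out, never from a script. Its argument "plan" is a list of rows, each an object of numbers: "dx", "dy", "dz": the shift along the tool's x, y, z each as a share of 2 cm, from -1 to 1; "ax", "ay", "az": the turn, a rotation vector about the tool's x, y, z each as a share of 0.15 rad, from -1 to 1; "jaw": the opening, from -1 (shut) to 1 (fully open), so that 0 is half open. In form: [{"dx": .., "dy": .., "dz": .., "ax": .., "ay": .., "az": .., "jaw": ..}, ...]. A call has 1 to 20 rows; each row shifts and turns the commanded pose from where the row before left it, along the tool's axes as they then stand; what a row does not reach is not made up. A row lasts 1/8 s, in which the tool goes at most 62.5 mm and 10.7 degrees, less where a joint would pass 70% of its speed; a pose out of reach is approached as far as the arm can. A call with a number of a shift or a turn outside -1 to 1 is refused whole. A call with a gripper value outside its range is refused whole. The fingers move at their own pace and stop on an object; the grip force is fixed at half the most. Time passes only in rows, so rows that do not move let the fingers close. It gives the time, the measured TCP pose, the force, the opening and the grip force at its end, in the units of the state.
- ctrl.observe(): the state, without advancing time (a new reading comes with each control period).
- snapshot(name): name is "scene" or "top"; returns the picture (480x640x3 uint8, red, green, blue); there is no depth.
- get_calibration(name): a dict with "fx", "fy", "cx", "cy" (pixels), "distortion" ([k1, k2, p1, p2, k3] as OpenCV has them; the pictures are not rectified), "pose" (4x4, takes a point from camera to world coordinates). Camera axes: x right, y down, z forward; pixel columns grow to the right and rows downward; lengths in m; the calibration is good to about 2 mm. A picture is of the moment at which its call begins. get_calibration takes no time and is no camera call.
- ctrl.job_done(): hands the job in; it is judged then, once.
The state is a dict: "time_s": time; "q": joint angles; "dq": joint speeds; "joint_torque": joint torques, N m; "ee_pos": TCP position; "tcp_rot": TCP orientation; "wrist_force": force on the tool from outside, world axes, zero at the start; "torque": the same for the moment, N m; "opening": finger opening in m; "grip_force": force on a finger pad.
Only numpy, scipy, OpenCV 4.12 (cv2) and the standard library are available. Lean on these libraries where they do the work, as an engineer would, in place of code of your own. Each camera call takes 0.05 s, during which the arm holds its last target. There are 200 camera calls.

## Working session

There is one attempt and no reset: what is moved stays moved. The work goes in short steps, Python scripts to look and compute and a tool call to move; the robot and the scene stay as the last step left them, time stands still between calls to the robot, and variables do not carry over. Pictures are saved under pics/ and viewed, at most 10 in all, crops included, and the job is handed in when it is done.

Besides the shell and the picture viewer there is one more tool, called as name([rows], argument=value, ...), one row to a line, values as JSON. carry_out: Moves the arm, as the interface text tells. Shift numbers are shares of 2 cm and turn numbers shares of 0.15 rad, none past 1 either way. Its arguments: {"type":"object","properties":{"plan":{"type":"array"}},"required":["plan"]}

```bash
mkdir -p pics
cat > h.py <<'E'
import numpy as np, cv2
from rig import ctrl, snapshot, get_calibration
def cal(n):
    c=get_calibration(n); K=np.array([[c['fx'],0,c['cx']],[0,c['fy'],c['cy']],[0,0,1.]])
    return K,np.array(c['distortion'],float),np.array(c['pose'],float)
def ray(n,uv):
    K,D,T=cal(n); p=cv2.undistortPoints(np.array([[uv]],float),K,D)[0,0]
    d=T[:3,:3]@np.array([p[0],p[1],1]); return T[:3,3],d/np.linalg.norm(d)
def plane(n,uv,z):
    o,d=ray(n,uv); return o+d*(z-o[2])/d[2]
def tri(a,ua,b,ub):
    o1,d1=ray(a,ua);o2,d2=ray(b,ub)
    s=np.linalg.lstsq(np.c_[d1,-d2],o2-o1,rcond=None)[0]
    p,q=o1+s[0]*d1,o2+s[1]*d2; return (p+q)/2,np.linalg.norm(p-q)
def proj(n,P):
    K,D,T=cal(n); W=np.linalg.inv(T)
    return cv2.projectPoints(np.array(P,float).reshape(-1,3),cv2.Rodrigues(W[:3,:3])[0],W[:3,3],K,D)[0][:,0]
def save(n,f,crop=None,s=1):
    im=snapshot(n); b=cv2.cvtColor(im,cv2.COLOR_RGB2BGR)
    cv2.imwrite('pics/raw_'+f+'.png',b)
    if crop: x0,x1,y0,y1=crop; b=b[y0:y1,x0:x1]
    cv2.imwrite('pics/'+f+'.png',cv2.resize(b,None,fx=s,fy=s,interpolation=cv2.INTER_CUBIC)); return im
E
python3 - <<'E'
from h import *
save('scene','s0');save('top','t0')
for n in('scene','top'):print(cal(n))
s=ctrl.observe();print({k:s[k] for k in('time_s','ee_pos','tcp_rot','wrist_force','opening')})
E
```

```text
(array([[479.50452368,   0.        , 319.81719405],
       [  0.        , 479.50452368, 238.27682699],
       [  0.        ,   0.        ,   1.        ]]), array([-0.01526282,  0.        ,  0.        ,  0.        ,  0.        ]), array([[ 0.13035856,  0.7399753 , -0.6598812 ,  1.24363981],
       [ 0.99145681, -0.09428676,  0.09012987, -0.12164079],
       [ 0.00447581, -0.66599291, -0.74594464,  0.92888444],
       [ 0.        ,  0.        ,  0.        ,  1.        ]]))
(array([[451.327306 ,   0.       , 325.0365433],
       [  0.       , 451.327306 , 234.2294844],
       [  0.       ,   0.       ,   1.       ]]), array([-0.03027294,  0.        ,  0.        ,  0.        ,  0.        ]), array([[-0.0194475 , -0.98764025,  0.15552664,  0.35053101],
       [-0.99956185,  0.02267767,  0.01902177, -0.02631926],
       [-0.02231365, -0.15508857, -0.98764854,  1.11038071],
       [ 0.        ,  0.        ,  0.        ,  1.        ]]))
{'time_s': 0.1, 'ee_pos': array([0.16562985, 0.62792272, 0.2523404 ]), 'tcp_rot': array([-1.79896855e+02, -2.03016422e-03,  1.65231110e+02]), 'wrist_force': array([-0.92472791, -0.30114715, -0.93663017]), 'opening': 0.0853798979498328}
```

View pics/s0.png

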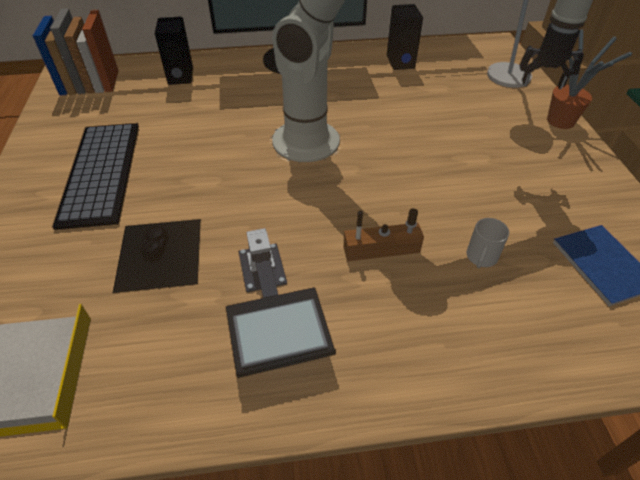

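View pics/t0.png

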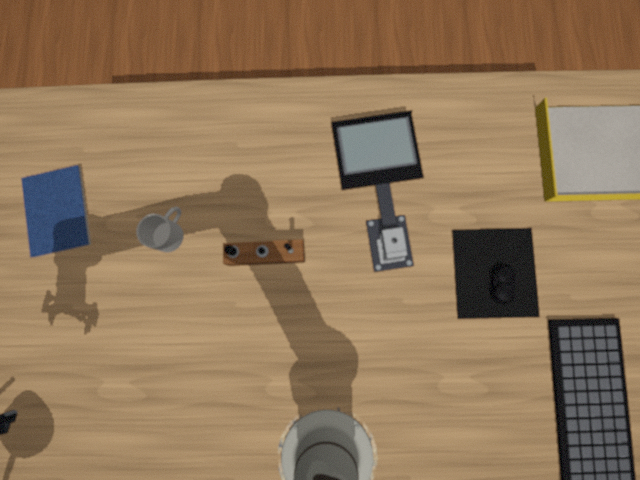

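The scene view shows the block at about (384,242), with the marker at (360,225), the short pin at (384,230) and the long pin with its large black knob at (411,218). In the top view the long pin is at (232,251) and the upper lug's hole at about (394,240). I'll zoom in on both.

Run:
```python
import cv2,numpy as np
s=cv2.imread('pics/raw_s0.png');t=cv2.imread('pics/raw_t0.png')
a=cv2.resize(s[200:300,230:430],None,fx=4,fy=4,interpolation=cv2.INTER_CUBIC)
b=cv2.resize(t[205:280,220:420],None,fx=4,fy=4,interpolation=cv2.INTER_CUBIC)
o=np.vstack([a,b])[:600] if False else np.vstack([a,b])
cv2.imwrite('pics/c0.png',cv2.convertScaleAbs(o,alpha=1.5)[:600]);
cv2.imwrite('pics/c0.png',cv2.convertScaleAbs(np.vstack([a[:300],b]),alpha=1.5))
```

```text
(no output)
```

View pics/c0.png

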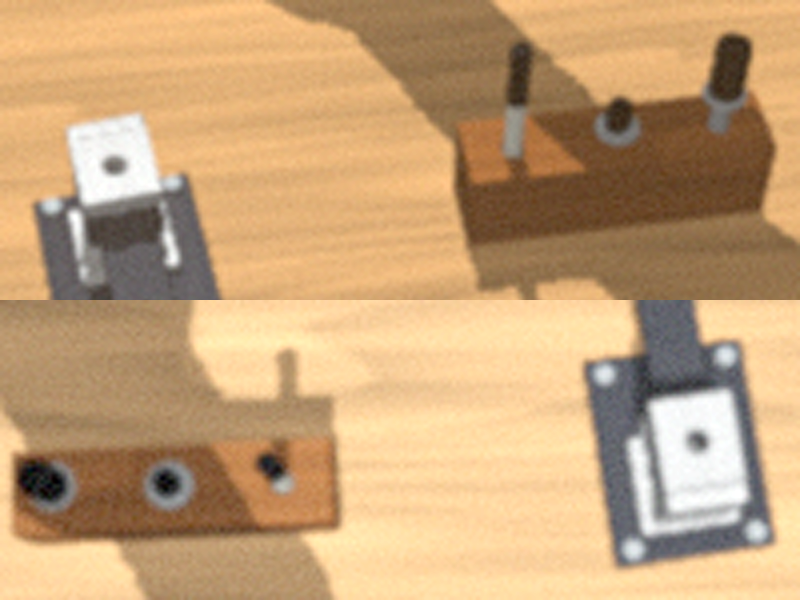

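The crop shows the fork hole at scene (258.7,241.2) / top (394.2,240.2), the knob top at scene (413.7,211) / top (229.5,249.5), and the flange at scene (411,224) / top (232,251).

Run:
```python
from h import *
S=lambda x,y:(230+x/4-.375,200+y/4-.375); T=lambda x,y:(220+x/4-.375,205+(y-300)/4-.375)
def m(im,c,r=7,thr=0.75):
    g=cv2.cvtColor(cv2.imread(im),cv2.COLOR_BGR2GRAY).astype(float); u,v=map(round,c)
    p=g[v-r:v+r+1,u-r:u+r+1]; hi=np.percentile(p,80); w=np.clip(hi*.85-p,0,None)
    y,x=np.mgrid[-r:r+1,-r:r+1]; w[np.hypot(x,y)>4.5]=0
    return u+(w*x).sum()/w.sum(),v+(w*y).sum()/w.sum()
hs,ht=m('pics/raw_s0.png',S(115,165)),m('pics/raw_t0.png',T(697,441))
print('hole',hs,ht,tri('scene',hs,'top',ht),plane('scene',hs,.094),plane('top',ht,.094))
for n,a,b in [('knobtop',(735,44),(38,478)),('flange',(724,97),(48,485)),('short flange',(617,128),(168,486)),('short knobtop',(620,104),(168,485)),
 ('lug0',(67,129),(748,495)),('lug1',(140,115),(655,505)),('lug2',(160,190),(648,397)),('lug3',(85,210),(738,388)),
 ('bolt a',(51,206),(757,529)),('bolt b',(172,183),(633,549))]:
    print(n,tri('scene',S(*a),'top',T(*b)))
for b in[(604,374),(726,355),(757,529),(633,549)]:print('bolt',plane('top',T(*b),.01))
for b in[(13,455),(332,438),(339,525),(22,540)]:print('block',plane('top',T(*b),.06))
```

```text
hole (np.float64(258.1685209713024), np.float64(240.96207505518763)) (np.float64(394.0709805216243), np.float64(239.80769230769232)) (array([ 0.49431467, -0.16359821,  0.09286857]), np.float64(0.0005518625139954047)) [ 0.49527658 -0.16381573  0.094     ] [ 0.49417215 -0.16316836  0.094     ]
knobtop (array([0.47684719, 0.20523639, 0.12862806]), np.float64(0.0010738006525509134))
flange (array([0.47791091, 0.20734841, 0.08448508]), np.float64(0.0037011233615468443))
short flange (array([0.47828795, 0.14190453, 0.06579037]), np.float64(0.0019256359011673204))
short knobtop (array([0.47671426, 0.14034726, 0.08548956]), np.float64(0.0013286876034272809))
lug0 (array([ 0.46264611, -0.19018889,  0.09354706]), np.float64(4.305224311346787e-05))
lug1 (array([ 0.45781822, -0.14217426,  0.09380094]), np.float64(0.009276184690329632))
lug2 (array([ 0.51953191, -0.13714766,  0.09605451]), np.float64(0.002832215057759574))
lug3 (array([ 0.52454785, -0.18482821,  0.09168368]), np.float64(0.005726040766897043))
bolt a (array([ 0.45071992, -0.20829328,  0.01183351]), np.float64(0.0008353890993867275))
bolt b (array([ 0.44029945, -0.13229212,  0.0108205 ]), np.float64(0.0002072278110545297))
bolt [ 0.54901692 -0.11842059  0.01      ]
bolt [ 0.55919949 -0.19421949  0.01      ]
bolt [ 0.4509115  -0.20817406  0.01      ]
bolt [ 0.44037478 -0.13226744  0.01      ]
block [0.49959595 0.2359157  0.06      ]
block [0.50547902 0.04692176 0.06      ]
block [0.45400831 0.0434344  0.06      ]
block [0.44911727 0.22982131 0.06      ]
```

carry_out([
  {"az": 0.97, "jaw": 1},
  {"az": 0.97, "jaw": 1},
  {"az": 0.97, "jaw": 1},
  {"az": 0.97, "jaw": 1},
  {"az": 0.97, "jaw": 1},
  {"az": 0.97, "jaw": 1},
  {"az": 0.97, "jaw": 1},
  {"az": 0.97, "jaw": 1},
  {"az": 0.97, "jaw": 1},
  {"dx": -0.9, "dy": 0.65, "jaw": 1},
  {"dx": -0.9, "dy": 0.65, "jaw": 1},
  {"dx": -0.9, "dy": 0.65, "jaw": 1},
  {"dx": -0.9, "dy": 0.65, "jaw": 1},
  {"dx": -0.9, "dy": 0.65, "jaw": 1},
  {"dx": -0.9, "dy": 0.65, "jaw": 1},
  {"dx": -0.9, "dy": 0.65, "jaw": 1},
  {"dx": -0.9, "dy": 0.65, "jaw": 1},
  {"dx": -0.9, "dy": 0.65, "jaw": 1},
  {"dx": -0.9, "dy": 0.65, "jaw": 1},
  {"dx": -0.9, "dy": 0.65, "jaw": 1},
])

```text
schema error: expected keys dx, dy, dz, ax, ay, az, jaw
```

All keys are needed in every row.

carry_out([
  {"dx": 0, "dy": 0, "dz": 0, "ax": 0, "ay": 0, "az": 0.97, "jaw": 1},
  {"dx": 0, "dy": 0, "dz": 0, "ax": 0, "ay": 0, "az": 0.97, "jaw": 1},
  {"dx": 0, "dy": 0, "dz": 0, "ax": 0, "ay": 0, "az": 0.97, "jaw": 1},
  {"dx": 0, "dy": 0, "dz": 0, "ax": 0, "ay": 0, "az": 0.97, "jaw": 1},
  {"dx": 0, "dy": 0, "dz": 0, "ax": 0, "ay": 0, "az": 0.97, "jaw": 1},
  {"dx": 0, "dy": 0, "dz": 0, "ax": 0, "ay": 0, "az": 0.97, "jaw": 1},
  {"dx": 0, "dy": 0, "dz": 0, "ax": 0, "ay": 0, "az": 0.97, "jaw": 1},
  {"dx": 0, "dy": 0, "dz": 0, "ax": 0, "ay": 0, "az": 0.97, "jaw": 1},
  {"dx": 0, "dy": 0, "dz": 0, "ax": 0, "ay": 0, "az": 0.97, "jaw": 1},
  {"dx": -0.9, "dy": 0.65, "dz": 0, "ax": 0, "ay": 0, "az": 0, "jaw": 1},
  {"dx": -0.9, "dy": 0.65, "dz": 0, "ax": 0, "ay": 0, "az": 0, "jaw": 1},
  {"dx": -0.9, "dy": 0.65, "dz": 0, "ax": 0, "ay": 0, "az": 0, "jaw": 1},
  {"dx": -0.9, "dy": 0.65, "dz": 0, "ax": 0, "ay": 0, "az": 0, "jaw": 1},
  {"dx": -0.9, "dy": 0.65, "dz": 0, "ax": 0, "ay": 0, "az": 0, "jaw": 1},
  {"dx": -0.9, "dy": 0.65, "dz": 0, "ax": 0, "ay": 0, "az": 0, "jaw": 1},
  {"dx": -0.9, "dy": 0.65, "dz": 0, "ax": 0, "ay": 0, "az": 0, "jaw": 1},
  {"dx": -0.9, "dy": 0.65, "dz": 0, "ax": 0, "ay": 0, "az": 0, "jaw": 1},
  {"dx": -0.9, "dy": 0.65, "dz": 0, "ax": 0, "ay": 0, "az": 0, "jaw": 1},
  {"dx": -0.9, "dy": 0.65, "dz": 0, "ax": 0, "ay": 0, "az": 0, "jaw": 1},
  {"dx": -0.9, "dy": 0.65, "dz": 0, "ax": 0, "ay": 0, "az": 0, "jaw": 1},
])

```text
time_s: 2.6
ee_pos: [0.3101, 0.4299, 0.2533]
tcp_rot: [180.0, -0.0, 90.2]
wrist_force: [0.6, -0.1, 0.2]
opening: 0.0852
grip_force: 0.0
```

carry_out([
  {"dx": -0.93, "dy": 0.7, "dz": 0, "ax": 0, "ay": 0, "az": 0, "jaw": 1},
  {"dx": -0.93, "dy": 0.7, "dz": 0, "ax": 0, "ay": 0, "az": 0, "jaw": 1},
  {"dx": -0.93, "dy": 0.7, "dz": 0, "ax": 0, "ay": 0, "az": 0, "jaw": 1},
  {"dx": -0.93, "dy": 0.7, "dz": 0, "ax": 0, "ay": 0, "az": 0, "jaw": 1},
  {"dx": -0.93, "dy": 0.7, "dz": 0, "ax": 0, "ay": 0, "az": 0, "jaw": 1},
  {"dx": -0.93, "dy": 0.7, "dz": 0, "ax": 0, "ay": 0, "az": 0, "jaw": 1},
  {"dx": -0.93, "dy": 0.7, "dz": 0, "ax": 0, "ay": 0, "az": 0, "jaw": 1},
  {"dx": -0.93, "dy": 0.7, "dz": 0, "ax": 0, "ay": 0, "az": 0, "jaw": 1},
  {"dx": -0.93, "dy": 0.7, "dz": 0, "ax": 0, "ay": 0, "az": 0, "jaw": 1},
  {"dx": -0.93, "dy": 0.7, "dz": 0, "ax": 0, "ay": 0, "az": 0, "jaw": 1},
  {"dx": -0.93, "dy": 0.7, "dz": 0, "ax": 0, "ay": 0, "az": 0, "jaw": 1},
  {"dx": -0.93, "dy": 0.7, "dz": 0, "ax": 0, "ay": 0, "az": 0, "jaw": 1},
  {"dx": 0, "dy": 0, "dz": 0.9, "ax": 0, "ay": 0, "az": 0, "jaw": 1},
  {"dx": 0, "dy": 0, "dz": 0.9, "ax": 0, "ay": 0, "az": 0, "jaw": 1},
  {"dx": 0, "dy": 0, "dz": 0.9, "ax": 0, "ay": 0, "az": 0, "jaw": 1},
  {"dx": 0, "dy": 0, "dz": 0.9, "ax": 0, "ay": 0, "az": 0, "jaw": 1},
  {"dx": 0, "dy": 0, "dz": 0, "ax": 0, "ay": 0, "az": 0, "jaw": 1},
  {"dx": 0, "dy": 0, "dz": 0, "ax": 0, "ay": 0, "az": 0, "jaw": 1},
])

```text
time_s: 4.85
ee_pos: [0.4785, 0.2083, 0.1819]
tcp_rot: [180.0, -0.0, 90.2]
wrist_force: [0.4, -0.3, -0.3]
opening: 0.0853
grip_force: 0.0
```

Run:
```python
from h import *
save('scene','s1',(330,480,130,270),4)
```

```text
(no output)
```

View pics/s1.png

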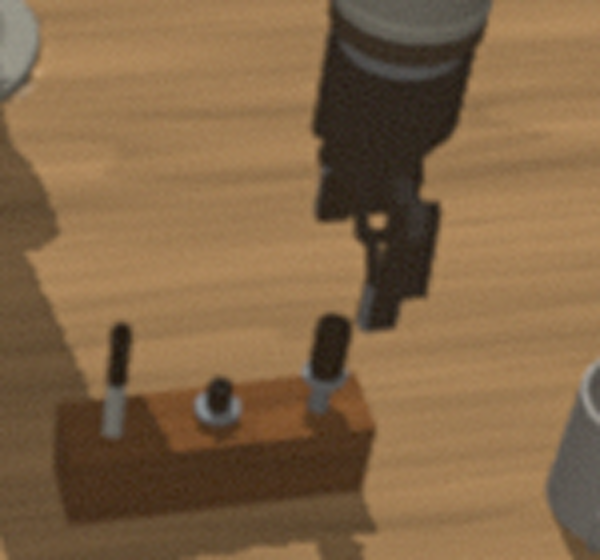

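The picture shows the long pin's knob at (412,215) and the open fingers above it, with the near finger at about (429,195). I'll check that against the projected fingertip positions.

Run:
```python
from h import *
print(proj('scene',[[.4785+.042,.2083,.182-.009],[.4785-.042,.2083,.173],[.4785,.2083,.129],[.4785,.2083,.089],[.477,.206,.129]]))
print(proj('top',[[.4785,.2083,.129],[.477,.206,.129]]))
```

```text
[[422.49981819 210.17498603]
 [412.78635041 185.11347475]
 [414.61308293 210.92392622]
 [412.10921318 222.6197605 ]
 [413.50074242 210.56444766]]
[[227.47152084 248.35088295]
 [228.49797227 249.00368254]]
```

carry_out([
  {"dx": -0.1, "dy": -0.05, "dz": 0.84, "ax": 0, "ay": 0, "az": 0, "jaw": 1},
  {"dx": 0, "dy": 0, "dz": 0.83, "ax": 0, "ay": 0, "az": 0, "jaw": 1},
  {"dx": 0, "dy": 0, "dz": 0.83, "ax": 0, "ay": 0, "az": 0, "jaw": 1},
  {"dx": 0, "dy": 0, "dz": 0.83, "ax": 0, "ay": 0, "az": 0, "jaw": 1},
  {"dx": 0, "dy": 0, "dz": 0, "ax": 0, "ay": 0, "az": 0, "jaw": 0},
  {"dx": 0, "dy": 0, "dz": 0, "ax": 0, "ay": 0, "az": 0, "jaw": -0.3},
  {"dx": 0, "dy": 0, "dz": 0, "ax": 0, "ay": 0, "az": 0, "jaw": -1},
  {"dx": 0, "dy": 0, "dz": 0, "ax": 0, "ay": 0, "az": 0, "jaw": -1},
  {"dx": 0, "dy": 0, "dz": 0, "ax": 0, "ay": 0, "az": 0, "jaw": -1},
  {"dx": 0, "dy": 0, "dz": 0, "ax": 0, "ay": 0, "az": 0, "jaw": -1},
  {"dx": 0, "dy": 0, "dz": 0, "ax": 0, "ay": 0, "az": 0, "jaw": -1},
  {"dx": 0, "dy": 0, "dz": 0, "ax": 0, "ay": 0, "az": 0, "jaw": -1},
])

```text
time_s: 6.4
ee_pos: [0.4775, 0.2067, 0.1154]
tcp_rot: [180.0, -0.0, 90.2]
wrist_force: [-1.8, -0.5, 6.1]
opening: 0.0205
grip_force: 58.5
```

carry_out([
  {"dx": 0, "dy": 0, "dz": -0.3, "ax": 0, "ay": 0, "az": 0, "jaw": -1},
  {"dx": 0, "dy": 0, "dz": -0.6, "ax": 0, "ay": 0, "az": 0, "jaw": -1},
  {"dx": 0, "dy": 0, "dz": -0.7, "ax": 0, "ay": 0, "az": 0, "jaw": -1},
  {"dx": 0, "dy": 0, "dz": -0.7, "ax": 0, "ay": 0, "az": 0, "jaw": -1},
  {"dx": 0, "dy": 0, "dz": -0.7, "ax": 0, "ay": 0, "az": 0, "jaw": -1},
  {"dx": 0, "dy": 0, "dz": -0.7, "ax": 0, "ay": 0, "az": 0, "jaw": -1},
  {"dx": 0, "dy": 0, "dz": -0.7, "ax": 0, "ay": 0, "az": 0, "jaw": -1},
  {"dx": 0, "dy": 0, "dz": -0.7, "ax": 0, "ay": 0, "az": 0, "jaw": -1},
  {"dx": 0, "dy": 0, "dz": -0.7, "ax": 0, "ay": 0, "az": 0, "jaw": -1},
  {"dx": 0, "dy": 0, "dz": -0.7, "ax": 0, "ay": 0, "az": 0, "jaw": -1},
  {"dx": 0, "dy": 0, "dz": -0.7, "ax": 0, "ay": 0, "az": 0, "jaw": -1},
  {"dx": 0, "dy": 0, "dz": -0.7, "ax": 0, "ay": 0, "az": 0, "jaw": -1},
  {"dx": 0, "dy": 0, "dz": 0, "ax": 0, "ay": 0, "az": 0, "jaw": -1},
])

```text
time_s: 8.02
ee_pos: [0.478, 0.2068, 0.2741]
tcp_rot: [179.9, -0.1, 90.2]
wrist_force: [0.7, -0.9, -2.0]
opening: 0.0208
grip_force: 58.7
```

Run:
```python
from h import *
s=ctrl.observe();print(s['ee_pos'],s['wrist_force'],s['torque'],s['opening'])
im=save('scene','s2',(360,480,100,250),4)
```

```text
[0.47796733 0.20679937 0.27409347] [ 0.72281188 -0.92943046 -2.01004472] [-0.03824492 -0.03093419  0.00284327] 0.0208057008135791
```

View pics/s2.png

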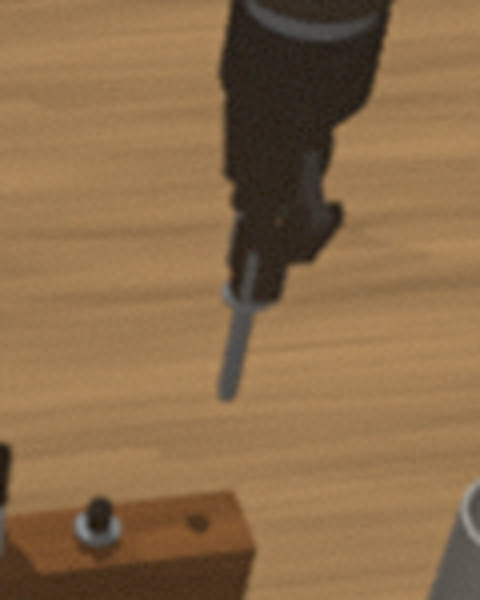

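The pin is out of the block and held: flange centre at (421.4,174.9), tip at (416.6,199). I'll check for tilt and use the top view too.

Run:
```python
from h import *
x,y,z=.478,.2068,.2741-.1054
print(proj('scene',[[x,y,z],[x,y,z+.077],[x+.005,y,z],[x,y+.005,z]]))
```

```text
[[416.53850833 198.59909033]
 [421.98985994 172.90751575]
 [417.11330699 200.09363552]
 [418.65094102 198.41152891]]
```

carry_out([
  {"dx": -0.6, "dy": 0.04, "dz": 0, "ax": 0, "ay": 0, "az": 0, "jaw": -1},
  {"dx": -0.9, "dy": 0.04, "dz": 0, "ax": 0, "ay": 0, "az": 0, "jaw": -1},
  {"dx": -1, "dy": 0.04, "dz": 0, "ax": 0, "ay": 0, "az": 0, "jaw": -1},
  {"dx": -1, "dy": 0.04, "dz": 0, "ax": 0, "ay": 0, "az": 0, "jaw": -1},
  {"dx": -1, "dy": 0.04, "dz": 0, "ax": 0, "ay": 0, "az": 0, "jaw": -1},
  {"dx": -1, "dy": 0.04, "dz": 0, "ax": 0, "ay": 0, "az": 0, "jaw": -1},
  {"dx": -1, "dy": 0.04, "dz": 0, "ax": 0, "ay": 0, "az": 0, "jaw": -1},
  {"dx": -1, "dy": 0.04, "dz": 0, "ax": 0, "ay": 0, "az": 0, "jaw": -1},
  {"dx": -1, "dy": 0.04, "dz": 0, "ax": 0, "ay": 0, "az": 0, "jaw": -1},
  {"dx": -1, "dy": 0.04, "dz": 0, "ax": 0, "ay": 0, "az": 0, "jaw": -1},
  {"dx": -1, "dy": 0.04, "dz": 0, "ax": 0, "ay": 0, "az": 0, "jaw": -1},
  {"dx": -1, "dy": 0.04, "dz": 0, "ax": 0, "ay": 0, "az": 0, "jaw": -1},
  {"dx": -1, "dy": 0.04, "dz": 0, "ax": 0, "ay": 0, "az": 0, "jaw": -1},
  {"dx": -1, "dy": 0.04, "dz": 0, "ax": 0, "ay": 0, "az": 0, "jaw": -1},
  {"dx": -1, "dy": 0.04, "dz": 0, "ax": 0, "ay": 0, "az": 0, "jaw": -1},
  {"dx": -1, "dy": 0.04, "dz": 0, "ax": 0, "ay": 0, "az": 0, "jaw": -1},
  {"dx": -1, "dy": 0.04, "dz": 0, "ax": 0, "ay": 0, "az": 0, "jaw": -1},
  {"dx": -1, "dy": 0.04, "dz": 0, "ax": 0, "ay": 0, "az": 0, "jaw": -1},
  {"dx": -1, "dy": 0.04, "dz": 0, "ax": 0, "ay": 0, "az": 0, "jaw": -1},
  {"dx": 0, "dy": 0, "dz": 0, "ax": 0, "ay": 0, "az": 0, "jaw": -1},
])

```text
time_s: 10.58
ee_pos: [0.4924, -0.1664, 0.2724]
tcp_rot: [-179.9, 0.0, 89.9]
wrist_force: [0.8, 1.3, -1.7]
opening: 0.0206
grip_force: 58.7
```

carry_out([
  {"dx": 0.14, "dy": 0.1, "dz": 0.7, "ax": 0, "ay": 0, "az": 0, "jaw": -1},
  {"dx": 0, "dy": 0, "dz": 0.7, "ax": 0, "ay": 0, "az": 0, "jaw": -1},
  {"dx": 0, "dy": 0, "dz": 0.7, "ax": 0, "ay": 0, "az": 0, "jaw": -1},
  {"dx": 0, "dy": 0, "dz": 0.7, "ax": 0, "ay": 0, "az": 0, "jaw": -1},
  {"dx": 0, "dy": 0, "dz": 0, "ax": 0, "ay": 0, "az": 0, "jaw": -1},
  {"dx": 0, "dy": 0, "dz": 0, "ax": 0, "ay": 0, "az": 0, "jaw": -1},
])

```text
time_s: 11.32
ee_pos: [0.4959, -0.1608, 0.2168]
tcp_rot: [180.0, 0.0, 90.2]
wrist_force: [0.1, 0.2, -1.1]
opening: 0.0205
grip_force: 58.7
```

Run:
```python
from h import *
s=ctrl.observe();print(s['ee_pos'],s['wrist_force'],s['tcp_rot'])
im=save('scene','s3',(220,300,180,270),6)
x,y,z=s['ee_pos']; print(proj('scene',[[x,y,z-.1054],[x,y,z-.0284],[.4945,-.1635,.094]]))
```

```text
[ 0.49589597 -0.16082667  0.21681596] [ 0.08862661  0.20986752 -1.07874545] [1.79986865e+02 7.55550201e-03 9.01966083e+01]
[[258.79315888 236.01474526]
 [255.5932148  212.30462938]
 [258.28960306 240.70052369]]
```

View pics/s3.png

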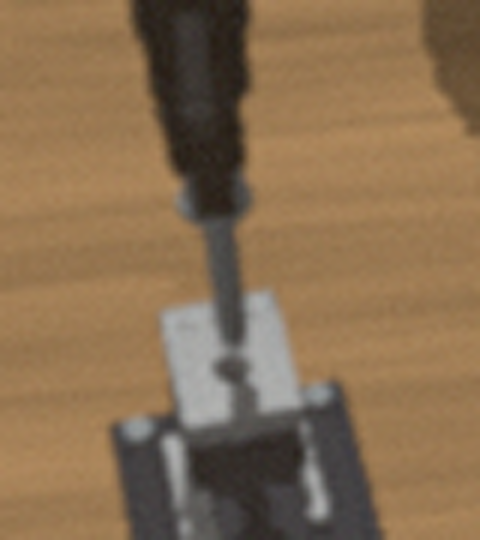

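The pin tip is at about (258.1,237) and the hole mouth at (258.2,240.9), so they're roughly aligned, with an offset of 1–3 mm in y. I'll refine that numerically from this same image.

Run:
```python
from h import *
g=cv2.cvtColor(cv2.imread('pics/raw_s3.png'),cv2.COLOR_BGR2GRAY).astype(float)
print(g[230:246,250:268].astype(int))
V=[];U=[]
for v in range(217,236):
    r=g[v,246:270]; hi=np.percentile(r,60); w=np.clip(hi*.85-r,0,None); U.append(246+(w*np.arange(24)).sum()/w.sum());V.append(v)
p=np.polyfit(V,U,1);print(np.round(U,1),p,[np.polyval(p,v) for v in(220,236,240.8)])
x,y,z=.4959,-.1608,.2168
for yy in(-.1608,-.1635):
  P=proj('scene',[[x,yy,z-.1054+h] for h in(-.017,0,.02,.04,.06)]);print(P.round(2).tolist())
```

```text
[[137 139 142 142 144 118  88  76  72  72 105 150 168 171 162 145 131 129]
 [155 159 163 162 159 131  94  73  70  72 102 147 162 169 160 153 140 132]
 [166 166 173 170 163 137  98  77  72  66  89 134 155 163 166 162 149 135]
 [160 166 168 169 162 138 104  75  70  66  89 141 160 166 165 166 156 138]
 [155 156 159 167 165 150 115  81  73  63  86 142 168 167 171 165 162 146]
 [163 166 163 168 168 161 128  86  73  64  90 145 169 169 168 165 162 148]
 [166 167 168 171 166 166 137  98  77  71 102 148 169 171 167 169 164 155]
 [168 169 171 168 170 164 149 120  99  92 120 153 170 169 169 167 166 157]
 [168 167 169 172 169 169 157 137 115 116 140 162 172 172 170 169 167 164]
 [169 165 169 169 167 162 140 116 101 106 126 152 167 172 169 170 172 167]
 [171 171 168 170 168 139 107  84  80  87  98 131 160 172 172 168 172 169]
 [169 168 168 175 169 133  92  75  77  78  89 120 157 171 171 168 171 172]
 [165 166 170 175 169 149 110  82  68  71  86 135 162 167 173 174 170 171]
 [171 170 170 170 171 166 143 118  88  74  90 132 161 170 175 171 168 169]
 [169 173 170 171 176 170 171 159 124  94  89 104 138 163 171 173 172 170]
 [167 170 172 171 174 169 172 165 131  99  92  90 108 154 170 171 171 172]]
[255.8 256.2 256.2 256.6 256.8 256.8 257.1 257.2 257.2 257.3 257.5 257.7
 257.8 257.8 257.9 258.7 258.6 258.5 258.3] [1.46618202e-01 2.24241958e+02] [np.float64(256.4979627060333), np.float64(258.84385393927334), np.float64(259.54762130924536)]
[[259.47, 240.92], [258.81, 236.02], [258.01, 230.1], [257.19, 224.02], [256.34, 217.77]]
[[258.3, 241.03], [257.63, 236.13], [256.81, 230.21], [255.97, 224.13], [255.11, 217.88]]
```

carry_out([
  {"dx": -0.12, "dy": -0.04, "dz": 0.3, "ax": 0, "ay": 0, "az": 0, "jaw": -1},
  {"dx": 0, "dy": 0, "dz": 0.3, "ax": 0, "ay": 0, "az": 0, "jaw": -1},
  {"dx": 0, "dy": 0, "dz": 0.1, "ax": 0, "ay": 0, "az": 0, "jaw": -1},
  {"dx": 0, "dy": 0, "dz": 0.1, "ax": 0, "ay": 0, "az": 0, "jaw": -1},
  {"dx": 0, "dy": 0, "dz": 0, "ax": 0, "ay": 0, "az": 0, "jaw": -1},
  {"dx": 0, "dy": 0, "dz": 0, "ax": 0, "ay": 0, "az": 0, "jaw": -1},
])

```text
time_s: 12.12
ee_pos: [0.495, -0.1631, 0.2008]
tcp_rot: [180.0, 0.0, 90.2]
wrist_force: [1.5, 0.3, -1.4]
opening: 0.0202
grip_force: 58.7
```

carry_out([
  {"dx": 0, "dy": 0, "dz": 0.05, "ax": 0, "ay": 0, "az": 0, "jaw": -1},
  {"dx": 0, "dy": 0, "dz": 0.05, "ax": 0, "ay": 0, "az": 0, "jaw": -1},
  {"dx": 0, "dy": 0, "dz": 0.05, "ax": 0, "ay": 0, "az": 0, "jaw": -1},
  {"dx": 0, "dy": 0, "dz": 0, "ax": 0, "ay": 0, "az": 0, "jaw": -1},
])

```text
time_s: 12.62
ee_pos: [0.4948, -0.1631, 0.1975]
tcp_rot: [-180.0, -0.0, 90.2]
wrist_force: [0.6, 0.3, -1.8]
opening: 0.0205
grip_force: 58.7
```

carry_out([
  {"dx": 0, "dy": 0, "dz": 0.05, "ax": 0, "ay": 0, "az": 0, "jaw": -1},
  {"dx": 0, "dy": 0, "dz": 0.05, "ax": 0, "ay": 0, "az": 0, "jaw": -1},
  {"dx": 0, "dy": 0, "dz": 0.05, "ax": 0, "ay": 0, "az": 0, "jaw": -1},
  {"dx": 0, "dy": 0, "dz": 0, "ax": 0, "ay": 0, "az": 0, "jaw": -1},
])

```text
time_s: 13.12
ee_pos: [0.4948, -0.1631, 0.1946]
tcp_rot: [-180.0, -0.0, 90.2]
wrist_force: [-0.3, 0.2, -1.0]
opening: 0.0207
grip_force: 58.7
```

Tip is about 5 mm into the upper lug with no force. Continuing.

carry_out([
  {"dx": 0, "dy": 0, "dz": 0.06, "ax": 0, "ay": 0, "az": 0, "jaw": -1},
  {"dx": 0, "dy": 0, "dz": 0.06, "ax": 0, "ay": 0, "az": 0, "jaw": -1},
  {"dx": 0, "dy": 0, "dz": 0.06, "ax": 0, "ay": 0, "az": 0, "jaw": -1},
  {"dx": 0, "dy": 0, "dz": 0, "ax": 0, "ay": 0, "az": 0, "jaw": -1},
])

```text
time_s: 13.62
ee_pos: [0.4948, -0.1631, 0.1909]
tcp_rot: [-180.0, -0.0, 90.2]
wrist_force: [0.5, -0.7, -1.7]
opening: 0.0209
grip_force: 58.7
```

carry_out([
  {"dx": 0, "dy": 0, "dz": 0.15, "ax": 0, "ay": 0, "az": 0, "jaw": -1},
  {"dx": 0, "dy": 0, "dz": 0.15, "ax": 0, "ay": 0, "az": 0, "jaw": -1},
  {"dx": 0, "dy": 0, "dz": 0.15, "ax": 0, "ay": 0, "az": 0, "jaw": -1},
  {"dx": 0, "dy": 0, "dz": 0.15, "ax": 0, "ay": 0, "az": 0, "jaw": -1},
  {"dx": 0, "dy": 0, "dz": 0, "ax": 0, "ay": 0, "az": 0, "jaw": -1},
])

```text
time_s: 14.25
ee_pos: [0.4947, -0.1631, 0.1788]
tcp_rot: [-180.0, -0.0, 90.2]
wrist_force: [-0.2, -0.7, -2.1]
opening: 0.0205
grip_force: 58.7
```

carry_out([
  {"dx": 0, "dy": 0, "dz": 0.05, "ax": 0, "ay": 0, "az": 0, "jaw": -1},
  {"dx": 0, "dy": 0, "dz": 0.05, "ax": 0, "ay": 0, "az": 0, "jaw": -1},
  {"dx": 0, "dy": 0, "dz": 0.05, "ax": 0, "ay": 0, "az": 0, "jaw": -1},
  {"dx": 0, "dy": 0, "dz": 0.05, "ax": 0, "ay": 0, "az": 0, "jaw": -1},
  {"dx": 0, "dy": 0, "dz": 0.05, "ax": 0, "ay": 0, "az": 0, "jaw": -1},
  {"dx": 0, "dy": 0, "dz": 0.05, "ax": 0, "ay": 0, "az": 0, "jaw": -1},
  {"dx": 0, "dy": 0, "dz": 0.025, "ax": 0, "ay": 0, "az": 0, "jaw": -1},
  {"dx": 0, "dy": 0, "dz": 0, "ax": 0, "ay": 0, "az": 0, "jaw": -1},
])

```text
time_s: 15.25
ee_pos: [0.4949, -0.1631, 0.1725]
tcp_rot: [-180.0, -0.0, 90.2]
wrist_force: [-0.9, 0.1, -1.1]
opening: 0.0208
grip_force: 58.7
```

Tip is at about 0.067 with no force yet. I'll keep to small steps.

carry_out([
  {"dx": 0, "dy": 0, "dz": 0.04, "ax": 0, "ay": 0, "az": 0, "jaw": -1},
  {"dx": 0, "dy": 0, "dz": 0.04, "ax": 0, "ay": 0, "az": 0, "jaw": -1},
  {"dx": 0, "dy": 0, "dz": 0, "ax": 0, "ay": 0, "az": 0, "jaw": -1},
])

```text
time_s: 15.62
ee_pos: [0.4949, -0.1631, 0.1709]
tcp_rot: [-180.0, -0.0, 90.2]
wrist_force: [-0.2, -0.3, -1.3]
opening: 0.0209
grip_force: 58.7
```

carry_out([
  {"dx": 0, "dy": 0, "dz": 0.04, "ax": 0, "ay": 0, "az": 0, "jaw": -1},
  {"dx": 0, "dy": 0, "dz": 0.04, "ax": 0, "ay": 0, "az": 0, "jaw": -1},
  {"dx": 0, "dy": 0, "dz": 0.04, "ax": 0, "ay": 0, "az": 0, "jaw": -1},
  {"dx": 0, "dy": 0, "dz": 0, "ax": 0, "ay": 0, "az": 0, "jaw": -1},
])

```text
time_s: 16.12
ee_pos: [0.4948, -0.1631, 0.1685]
tcp_rot: [-180.0, -0.0, 90.2]
wrist_force: [-0.9, 0.3, -1.5]
opening: 0.0207
grip_force: 58.7
```

Tip is at about 0.063 and entering the eye.

carry_out([
  {"dx": 0, "dy": 0, "dz": 0.05, "ax": 0, "ay": 0, "az": 0, "jaw": -1},
  {"dx": 0, "dy": 0, "dz": 0.05, "ax": 0, "ay": 0, "az": 0, "jaw": -1},
  {"dx": 0, "dy": 0, "dz": 0.05, "ax": 0, "ay": 0, "az": 0, "jaw": -1},
  {"dx": 0, "dy": 0, "dz": 0, "ax": 0, "ay": 0, "az": 0, "jaw": -1},
])

```text
time_s: 16.62
ee_pos: [0.4948, -0.1631, 0.1655]
tcp_rot: [-180.0, -0.0, 90.2]
wrist_force: [-0.3, 0.9, -1.6]
opening: 0.0207
grip_force: 58.7
```

carry_out([
  {"dx": 0, "dy": 0, "dz": 0.08, "ax": 0, "ay": 0, "az": 0, "jaw": -1},
  {"dx": 0, "dy": 0, "dz": 0.08, "ax": 0, "ay": 0, "az": 0, "jaw": -1},
  {"dx": 0, "dy": 0, "dz": 0.08, "ax": 0, "ay": 0, "az": 0, "jaw": -1},
  {"dx": 0, "dy": 0, "dz": 0.08, "ax": 0, "ay": 0, "az": 0, "jaw": -1},
  {"dx": 0, "dy": 0, "dz": 0, "ax": 0, "ay": 0, "az": 0, "jaw": -1},
])

```text
time_s: 17.25
ee_pos: [0.4948, -0.1631, 0.159]
tcp_rot: [-180.0, -0.0, 90.2]
wrist_force: [-0.5, -0.3, -1.4]
opening: 0.0206
grip_force: 58.7
```

carry_out([
  {"dx": 0, "dy": 0, "dz": 0.08, "ax": 0, "ay": 0, "az": 0, "jaw": -1},
  {"dx": 0, "dy": 0, "dz": 0.08, "ax": 0, "ay": 0, "az": 0, "jaw": -1},
  {"dx": 0, "dy": 0, "dz": 0.08, "ax": 0, "ay": 0, "az": 0, "jaw": -1},
  {"dx": 0, "dy": 0, "dz": 0.08, "ax": 0, "ay": 0, "az": 0, "jaw": -1},
  {"dx": 0, "dy": 0, "dz": 0.08, "ax": 0, "ay": 0, "az": 0, "jaw": -1},
  {"dx": 0, "dy": 0, "dz": 0.03, "ax": 0, "ay": 0, "az": 0, "jaw": -1},
  {"dx": 0, "dy": 0, "dz": 0, "ax": 0, "ay": 0, "az": 0, "jaw": -1},
])

```text
time_s: 18.12
ee_pos: [0.4948, -0.1631, 0.1505]
tcp_rot: [-180.0, -0.0, 90.2]
wrist_force: [-1.2, -0.9, -2.4]
opening: 0.0204
grip_force: 58.7
```

Tip is at about 0.045. Now slowly onto the lower lug.

carry_out([
  {"dx": 0, "dy": 0, "dz": 0.05, "ax": 0, "ay": 0, "az": 0, "jaw": -1},
  {"dx": 0, "dy": 0, "dz": 0.05, "ax": 0, "ay": 0, "az": 0, "jaw": -1},
  {"dx": 0, "dy": 0, "dz": 0.05, "ax": 0, "ay": 0, "az": 0, "jaw": -1},
  {"dx": 0, "dy": 0, "dz": 0.05, "ax": 0, "ay": 0, "az": 0, "jaw": -1},
  {"dx": 0, "dy": 0, "dz": 0.025, "ax": 0, "ay": 0, "az": 0, "jaw": -1},
  {"dx": 0, "dy": 0, "dz": 0, "ax": 0, "ay": 0, "az": 0, "jaw": -1},
])

```text
time_s: 18.88
ee_pos: [0.4948, -0.1631, 0.146]
tcp_rot: [-180.0, -0.0, 90.2]
wrist_force: [-0.9, 0.1, -0.8]
opening: 0.0205
grip_force: 58.7
```

carry_out([
  {"dx": 0, "dy": 0, "dz": 0.05, "ax": 0, "ay": 0, "az": 0, "jaw": -1},
  {"dx": 0, "dy": 0, "dz": 0.05, "ax": 0, "ay": 0, "az": 0, "jaw": -1},
  {"dx": 0, "dy": 0, "dz": 0.05, "ax": 0, "ay": 0, "az": 0, "jaw": -1},
  {"dx": 0, "dy": 0, "dz": 0, "ax": 0, "ay": 0, "az": 0, "jaw": -1},
])

```text
time_s: 19.38
ee_pos: [0.4948, -0.1631, 0.1429]
tcp_rot: [-180.0, -0.0, 90.2]
wrist_force: [-1.1, -0.1, -1.8]
opening: 0.0206
grip_force: 58.8
```

carry_out([
  {"dx": 0, "dy": 0, "dz": 0.05, "ax": 0, "ay": 0, "az": 0, "jaw": -1},
  {"dx": 0, "dy": 0, "dz": 0.05, "ax": 0, "ay": 0, "az": 0, "jaw": -1},
  {"dx": 0, "dy": 0, "dz": 0.05, "ax": 0, "ay": 0, "az": 0, "jaw": -1},
  {"dx": 0, "dy": 0, "dz": 0, "ax": 0, "ay": 0, "az": 0, "jaw": -1},
])

```text
time_s: 19.88
ee_pos: [0.4948, -0.1631, 0.14]
tcp_rot: [-180.0, -0.0, 90.2]
wrist_force: [-2.0, 0.1, -2.4]
opening: 0.0208
grip_force: 58.8
```

Tip is 7 mm into the lower lug. Going on until the flange is nearly home.

carry_out([
  {"dx": 0, "dy": 0, "dz": 0.08, "ax": 0, "ay": 0, "az": 0, "jaw": -1},
  {"dx": 0, "dy": 0, "dz": 0.08, "ax": 0, "ay": 0, "az": 0, "jaw": -1},
  {"dx": 0, "dy": 0, "dz": 0.08, "ax": 0, "ay": 0, "az": 0, "jaw": -1},
  {"dx": 0, "dy": 0, "dz": 0.08, "ax": 0, "ay": 0, "az": 0, "jaw": -1},
  {"dx": 0, "dy": 0, "dz": 0, "ax": 0, "ay": 0, "az": 0, "jaw": -1},
])

```text
time_s: 20.5
ee_pos: [0.4948, -0.1631, 0.1334]
tcp_rot: [-180.0, -0.0, 90.2]
wrist_force: [-1.2, -1.2, -2.5]
opening: 0.0206
grip_force: 58.8
```

carry_out([
  {"dx": 0, "dy": 0, "dz": 0.08, "ax": 0, "ay": 0, "az": 0, "jaw": -1},
  {"dx": 0, "dy": 0, "dz": 0.08, "ax": 0, "ay": 0, "az": 0, "jaw": -1},
  {"dx": 0, "dy": 0, "dz": 0.08, "ax": 0, "ay": 0, "az": 0, "jaw": -1},
  {"dx": 0, "dy": 0, "dz": 0.08, "ax": 0, "ay": 0, "az": 0, "jaw": -1},
  {"dx": 0, "dy": 0, "dz": 0, "ax": 0, "ay": 0, "az": 0, "jaw": -1},
])

```text
time_s: 21.12
ee_pos: [0.4947, -0.1631, 0.127]
tcp_rot: [-180.0, -0.0, 90.2]
wrist_force: [-2.3, -1.2, -1.0]
opening: 0.021
grip_force: 58.8
```

carry_out([
  {"dx": 0, "dy": 0, "dz": 0.03, "ax": 0, "ay": 0, "az": 0, "jaw": -1},
  {"dx": 0, "dy": 0, "dz": 0.03, "ax": 0, "ay": 0, "az": 0, "jaw": -1},
  {"dx": 0, "dy": 0, "dz": 0.02, "ax": 0, "ay": 0, "az": 0, "jaw": -1},
  {"dx": 0, "dy": 0, "dz": 0, "ax": 0, "ay": 0, "az": 0, "jaw": -1},
])

```text
time_s: 21.62
ee_pos: [0.4948, -0.1631, 0.1256]
tcp_rot: [-180.0, -0.0, 90.2]
wrist_force: [-3.7, 0.2, 0.4]
opening: 0.0207
grip_force: 58.8
```

carry_out([
  {"dx": 0, "dy": 0, "dz": 0.015, "ax": 0, "ay": 0, "az": 0, "jaw": -1},
  {"dx": 0, "dy": 0, "dz": 0.015, "ax": 0, "ay": 0, "az": 0, "jaw": -1},
  {"dx": 0, "dy": 0, "dz": 0, "ax": 0, "ay": 0, "az": 0, "jaw": -1},
])

```text
time_s: 22.0
ee_pos: [0.4948, -0.1631, 0.1251]
tcp_rot: [-180.0, -0.0, 90.2]
wrist_force: [-4.7, 0.3, 1.3]
opening: 0.0209
grip_force: 58.9
```

A sideways force is building in -x, so I'll ease the tool a little in -x.

carry_out([
  {"dx": 0, "dy": -0.03, "dz": 0, "ax": 0, "ay": 0, "az": 0, "jaw": -1},
  {"dx": 0, "dy": 0, "dz": 0, "ax": 0, "ay": 0, "az": 0, "jaw": -1},
])

```text
time_s: 22.25
ee_pos: [0.4947, -0.1631, 0.1251]
tcp_rot: [180.0, 0.0, 90.2]
wrist_force: [-3.0, -0.0, -1.1]
opening: 0.0209
grip_force: 58.8
```

carry_out([
  {"dx": 0, "dy": 0, "dz": 0.02, "ax": 0, "ay": 0, "az": 0, "jaw": -1},
  {"dx": 0, "dy": 0, "dz": 0, "ax": 0, "ay": 0, "az": 0, "jaw": -1},
])

```text
time_s: 22.5
ee_pos: [0.4947, -0.1631, 0.1248]
tcp_rot: [180.0, 0.0, 90.2]
wrist_force: [-2.3, -0.4, -0.6]
opening: 0.0202
grip_force: 58.8
```

carry_out([
  {"dx": 0, "dy": 0, "dz": 0.02, "ax": 0, "ay": 0, "az": 0, "jaw": -1},
  {"dx": 0, "dy": 0, "dz": 0, "ax": 0, "ay": 0, "az": 0, "jaw": -1},
])

```text
time_s: 22.75
ee_pos: [0.4947, -0.1631, 0.1245]
tcp_rot: [180.0, 0.0, 90.2]
wrist_force: [-2.1, 0.2, 1.8]
opening: 0.0208
grip_force: 59.2
```

carry_out([
  {"dx": 0, "dy": 0, "dz": 0.02, "ax": 0, "ay": 0, "az": 0, "jaw": -1},
  {"dx": 0, "dy": 0, "dz": 0, "ax": 0, "ay": 0, "az": 0, "jaw": -1},
])

```text
time_s: 23.0
ee_pos: [0.4946, -0.1631, 0.1245]
tcp_rot: [180.0, -0.0, 90.2]
wrist_force: [-3.6, 1.4, 5.9]
opening: 0.0205
grip_force: 59.7
```

Contact came at the expected seated height (0.1244) with a light axial load. I'll open the jaws and retreat upward.

carry_out([
  {"dx": 0, "dy": 0, "dz": 0, "ax": 0, "ay": 0, "az": 0, "jaw": -0.3},
  {"dx": 0, "dy": 0, "dz": 0, "ax": 0, "ay": 0, "az": 0, "jaw": 0.2},
  {"dx": 0, "dy": 0, "dz": 0, "ax": 0, "ay": 0, "az": 0, "jaw": 0.6},
  {"dx": 0, "dy": 0, "dz": 0, "ax": 0, "ay": 0, "az": 0, "jaw": 1},
  {"dx": 0, "dy": 0, "dz": 0, "ax": 0, "ay": 0, "az": 0, "jaw": 1},
  {"dx": 0, "dy": 0, "dz": 0, "ax": 0, "ay": 0, "az": 0, "jaw": 1},
  {"dx": 0, "dy": 0, "dz": -0.3, "ax": 0, "ay": 0, "az": 0, "jaw": 1},
  {"dx": 0, "dy": 0, "dz": -0.6, "ax": 0, "ay": 0, "az": 0, "jaw": 1},
  {"dx": 0, "dy": 0, "dz": -0.9, "ax": 0, "ay": 0, "az": 0, "jaw": 1},
  {"dx": 0, "dy": 0, "dz": -0.9, "ax": 0, "ay": 0, "az": 0, "jaw": 1},
  {"dx": 0, "dy": 0, "dz": -0.9, "ax": 0, "ay": 0, "az": 0, "jaw": 1},
  {"dx": 0, "dy": 0, "dz": -0.9, "ax": 0, "ay": 0, "az": 0, "jaw": 1},
  {"dx": 0, "dy": 0, "dz": -0.9, "ax": 0, "ay": 0, "az": 0, "jaw": 1},
  {"dx": 0, "dy": 0, "dz": 0, "ax": 0, "ay": 0, "az": 0, "jaw": 1},
  {"dx": 0, "dy": 0, "dz": 0, "ax": 0, "ay": 0, "az": 0, "jaw": 1},
])

```text
time_s: 24.88
ee_pos: [0.494, -0.163, 0.2318]
tcp_rot: [-180.0, -0.0, 90.2]
wrist_force: [-0.3, -0.6, -0.4]
opening: 0.0855
grip_force: 0.0
```

Run:
```python
from h import *
save('scene','s4',(220,320,170,290),5)
print(proj('scene',[[.4946,-.1631,.094],[.4946,-.1631,.098],[.4946,-.1631,.138]]))
```

```text
[[258.46423914 240.71621536]
 [258.30715775 239.5726054 ]
 [256.68929733 227.78935982]]
```

View pics/s4.png

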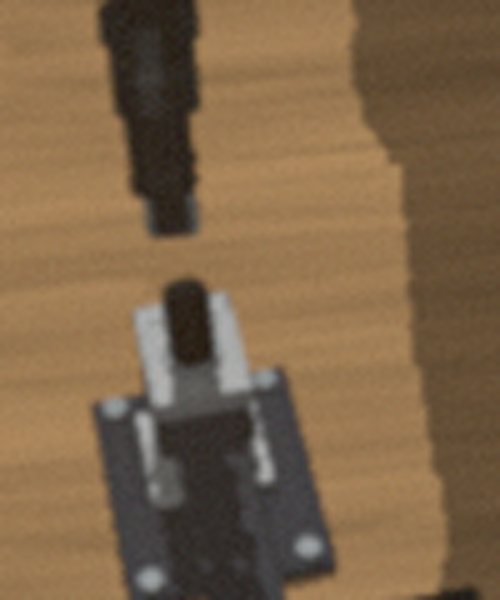

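The pin stands upright in the joint and the gripper is clear of it. The knob's top is at about (256.8,228), where the projection puts a fully seated pin (256.7,227.8).

```bash
python3 -c "
from h import *
print(ctrl.job_done())"
```

```text
the job is handed in; nothing more can be done
None
```

The long hinge pin is threaded through all three holes with its flange seated on the upper lug and has been released; no reading showed more than about 8 N on the joint, nothing else was moved, and the job was handed in at about 25 s.

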